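Flip a framed circuit board at the sloped stop

ROBOT

A 7-joint arm with a two-finger parallel gripper is mounted at the origin on the work surface. World frame = base frame: x ahead of the robot, y to its left, z up, the work surface at z = 0. Lengths are in m, angles in rad, forces in N, time in s.
With the tool pointing down it reaches from about 0.425 to 0.95 m from the base axis. Payload 4.7 kg.
Tool frame: the origin (TCP) lies on the centre line of the jaws, within the pads' length; the fingertips stand robot.nose_length ahead of it and the grasp point (between the pads) lies 8 mm behind it (robot.nose_length is the distance from the TCP to the fingertips, in m); z points along the fingers, x is the direction in which the jaws open and shut, and the axes are right-handed (so a half turn about z gives the same grasp; the last joint's range is limited). The gripper opens to 85 mm and grips with 20 to 120 N. Pads are 22 mm wide; open, the fingers measure 114 mm over their backs; the gripper's body (76 mm by 85 mm) begins 54 mm behind the grasp point. The pads swing forward as they close: fully open they stand 13 mm farther back than shut.
Start: joints at [1.182, 0.469, -0.049, 1.532, 0.024, 1.141, -0.082], TCP at [0.238, -0.632, 0.242] pointing down, gripper open.
Joint ranges: [-2.59, 2.59], [-0.33, 1.99], [-1.39, 1.29], [0.1, 2.45], [-1.04, 4.18], [0.21, 1.99], [-2.66, 2.66]. Speed limits (rad/s): [2.57, 2.57, 3.14, 3.14, 3.14, 3.14, 3.14].

INTERFACE

Orientations are given as [roll, pitch, yaw] about the fixed x, y, z axes, in that order (R = Rz(yaw) Ry(pitch) Rx(roll)).
In Python, from plant import robot gives the robot as it stands. Calls block until the motion is done:
- robot.goto(position, orientation): joint-space move of the TCP to a pose.
- robot.move_straight(position, vel=0.15, attitude=None, contact_N=None): straight line of the TCP; attitude=None keeps the orientation; vel is the mean speed in m/s. With contact_N (N) it stops when the force on the tool has changed by that much, and returns True; else False.
- robot.move_joints(angles): joint-space move.
- robot.grip(opening, strength=None): opening from 0.0 (shut) to 1.0 (fully open); strength is the grip in N (None keeps the last); returns when the fingers have stopped.
- robot.sleep(seconds).
- robot.inverse_kinematics(position, orientation): joint angles nearest the present ones, or None.
- robot.sense(): the state.
- robot.grab_frame(name): name is "side" or "top"; returns a dict with "image" (400x640x3 uint8, red, green, blue), "range_z" (400x640 float32, m along the optical axis (not along the pixel's ray), 0 where there is no reading), "fx", "fy", "cx", "cy" (pixels), "dist_coeffs" ([k1, k2, p1, p2, k3] as OpenCV has them; the pictures are not rectified), "R" (3x3) and "t" (3): a world point X has camera coordinates R X + t. Camera axes: x right, y down, z forward; pixel columns grow to the right and rows downward; lengths in m; the calibration is good to about 2 mm. A picture is of the moment at which its call begins.
A pose or a line that the arm cannot do raises robot.IKError and nothing moves.
- robot.close_job(): hands the job in, once; it reports no verdict.
The state is a dict: "t": time; "joint_pos": joint angles; "joint_velocities": joint speeds; "effort": joint torques, N m; "tcp_pos": TCP position; "tcp_rot": TCP orientation; "wrist_force": force on the tool from outside, world axes, zero at the start; "torque": the same for the moment, N m; "opening": opening from 0.0 (shut) to 1.0 (fully open).
Only numpy, scipy, OpenCV 4.12 (cv2) and the standard library are available. Lean on these libraries where they do the work, as an engineer would, in place of code of your own. Each camera call takes 0.05 s, during which the arm holds its last target.

TASK

Turn the framed circuit board over so that its solder side faces up, without gripping it or lifting it off the mat: with the fingertips gently push it along the mat against the sloped metal stop until it rides up and stands leaning on the stop, let it rest there a moment, then reach over from behind the stop and push its upper edge back so that it tips over and lies flat, parts side down, on the mat in front of the stop. Leave everything else where it is.

Things in the scene. Friction and masses are not known exactly. Their poses are not given: they have to be found in the camera images.
- carrier: Flat grey plastic frame holding a green circuit board, 80 mm (x) by 100 mm (y) by 8 mm thick, about 90 g. Origin: centre of the solder-side face, underneath at the start; z points out of the parts side, up at the start. x points to the stop within 0.2 rad. It starts flat on the mat, its far edge's middle 20 to 36 mm short of the stop's foot, up to 20 mm off the stop's middle line.
- carrier_center (a point): Centre of the framed board, half-way through its thickness.
- carrier_near (a point): Middle of the frame's edge that is away from the stop at the start (x = -40 mm, half thickness); this edge stays down on the mat throughout.
- carrier_far (a point): Middle of the frame's edge towards the stop at the start (x = +40 mm, half thickness); this edge rides up the slope.
- stop: Fixed aluminium stop, 160 mm wide (y). A slippery plate rises from the mat at 60 degrees towards +x, to 45 mm over the mat; the base and struts behind it reach x = 58 mm, all lower. Origin: middle of the foot line, where slope meets mat, on the mat's surface (3 mm over the table); z up; x points from the board's side to the stop's back, away from the robot within 0.35 rad.
- stop_top (a point): Middle of the stop's top edge, 26 mm behind the foot line (along the stop's x) and 45 mm above the mat. With its near edge pushed up to the foot the frame rests on the slope at about 60 degrees, its upper end some 24 mm higher than this edge; pushed farther it slides up off the mat. The mat grips (friction about 0.9): the lower edge stays put as the board is tipped back.
- jar: Bystander: closed round jar, 38 mm across, 36 mm tall, standing. Origin at its underside's centre.
- spool: Bystander: steel solder spool standing on end, 52 mm across, 36 mm tall. Origin at its underside's centre.
- driver: Bystander: screwdriver about 150 mm long, lying along its x axis. Origin at its underside, mid-length or so.
- brush: Bystander: small brush about 150 mm long, lying along its x axis. Origin at its underside, mid-length or so.
- small_board: Bystander: bare small circuit board 45 x 35 mm, 10 mm tall with its parts, lying. Origin at its underside's centre.
- loupe: Bystander: black eyepiece loupe, 40 mm across, 34 mm tall, standing. Origin at its underside's centre.
Mind the look-alikes: they are no part of the job. What is shaped like the stop but purple is not meant.

How it is judged:
By the outcome, as a careful person would: the job done as asked, in the order asked, and still so for the second after the job is handed in, with the robot touching nothing.
It also fails if it takes over 48 s, if anything falls off the work surface, if the arm or the gripper's body presses on something with over 40 N, if the wrist force passes 120 N, or if a joint passes its speed limit or range.

## Working session

There is one attempt and no reset: what is moved stays moved. The work goes in short steps, each a Python script; the robot and the scene stay as the last script left them, time stands still between calls to the robot, and variables do not carry over. Pictures are saved under pics/ and viewed, and the job is handed in when it is done.

```bash
ls; mkdir -p pics; python3 - <<'E'
from plant import robot
import cv2,numpy as np,pickle
s=robot.sense();print(s, robot.nose_length)
for n in("side","top"):
    f=robot.grab_frame(n);pickle.dump(f,open(n+".pkl","wb"))
    cv2.imwrite(f"pics/{n}0.png",f["image"][:,:,::-1])
    print(n,f["fx"],f["fy"],f["cx"],f["cy"],f["dist_coeffs"],-f["R"].T@f["t"],f["R"],(f["range_z"]>0).mean())
E
```

```text
pics
{'t': 0.0, 'joint_pos': array([ 1.18211704,  0.46947205, -0.04859516,  1.5337322 ,  0.02410886,
        1.1409942 , -0.0822978 ]), 'joint_velocities': array([ 1.14839287e-05,  1.58162785e-03,  1.52744935e-03,  1.11146395e-03,
       -2.38984613e-03,  1.30536806e-03, -1.01973482e-03]), 'effort': array([ 4.97387884e-05, -5.10315478e+01, -4.72170417e-02, -2.37718892e+01,
        1.06715763e-02,  7.51766260e-03, -4.89004975e-06]), 'tcp_pos': array([ 0.23744892, -0.63123628,  0.24122456]), 'tcp_rot': array([ 3.14150938e+00,  2.01805091e-03, -1.21097856e+00]), 'wrist_force': array([-0.46404544, -0.21287914,  0.90212851]), 'torque': array([0.02089802, 0.00247254, 0.00382775]), 'opening': 1.0010349472783127} 0.011
side 455.31282978489264 455.31282978489264 314.09013044705034 208.16071437036288 [0.0247617 0.        0.        0.        0.       ] [0.16875617 0.63021467 0.78703561] [[-0.818963   -0.57371231 -0.01240113]
 [-0.40673635  0.59558147 -0.6927108 ]
 [ 0.4048026  -0.56226053 -0.72110884]] 0.995875
top 497.7804787012747 497.7804787012747 312.78070986757393 203.74016968995352 [-0.09709934  0.          0.          0.          0.        ] [0.52692025 0.07920257 1.09065516] [[-0.01132445 -0.99968969  0.02218744]
 [-0.99804526  0.00993642 -0.06170023]
 [ 0.06146062 -0.02284279 -0.99784808]] 0.9961015625
```

View pics/top0.png

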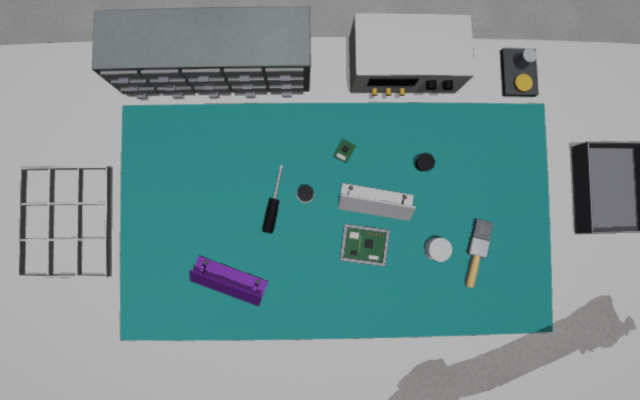

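View pics/side0.png

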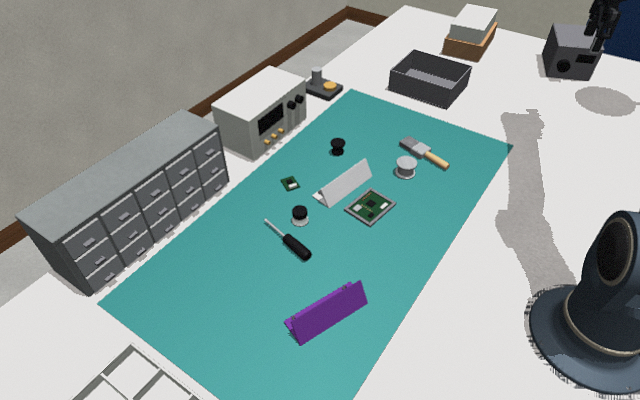

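The top view shows the aluminium stop at about (377,202) and the carrier at (366,245). The purple look-alike is at (229,281). Around them are the spool (439,249), jar (305,193), loupe (425,162), small board (344,151), driver (272,200) and brush (480,250).

```bash
cat > cam.py <<'E'
import cv2,numpy as np,pickle
def K(f): return np.array([[f["fx"],0,f["cx"]],[0,f["fy"],f["cy"]],[0,0,1.]])
def rays(f,uv):
    n=cv2.undistortPoints(np.array(uv,float).reshape(-1,1,2),K(f),np.array(f["dist_coeffs"])).reshape(-1,2)
    return np.c_[n,np.ones(len(n))]
def onplane(f,uv,z):
    d=rays(f,uv)@f["R"]; c=-f["R"].T@f["t"]
    return c+d*((z-c[2])/d[:,2])[:,None]
def cloud(f,m=None):
    if m is None: m=f["range_z"]>0
    v,u=np.nonzero(m); z=f["range_z"][v,u]
    return (rays(f,np.c_[u,v])*z[:,None]-f["t"])@f["R"],np.c_[u,v]
def proj(f,P):
    return cv2.projectPoints(np.array(P,float).reshape(-1,1,3),cv2.Rodrigues(f["R"])[0],np.array(f["t"],float),K(f),np.array(f["dist_coeffs"]))[0].reshape(-1,2)
E
python3 - <<'E'
from cam import *
f=pickle.load(open("top.pkl","rb")); im=f["image"]
c=im[120:290,280:500,::-1]; cv2.imwrite("pics/topz.png",cv2.resize(c,None,fx=3.5,fy=3.5,interpolation=cv2.INTER_CUBIC))
g=pickle.load(open("side.pkl","rb"));c=g["image"][130:240,270:470,::-1]; cv2.imwrite("pics/sidez.png",cv2.resize(c,None,fx=4,fy=4,interpolation=cv2.INTER_CUBIC))
for n,h in(("top",f),("side",g)):
    hsv=cv2.cvtColor(h["image"],cv2.COLOR_RGB2HSV)
    teal=(cv2.inRange(hsv,(80,100,60),(95,255,255))>0)
    P,uv=cloud(h,teal&(h["range_z"]>0)); print(n,"mat z",np.percentile(P[:,2],[5,50,95]),P.min(0),P.max(0))
    roi=np.zeros_like(teal); 
    if n=="top": roi[120:290,280:500]=1
    else: roi[130:240,270:470]=1
    m=(roi&~teal).astype(np.uint8); k,l,st,ce=cv2.connectedComponentsWithStats(m)
    for i in range(1,k):
        if st[i,4]<40: continue
        P,_=cloud(h,(l==i)&(h["range_z"]>0)); print(st[i],ce[i].round(1),np.median(P,0).round(3),np.percentile(P[:,2],[5,50,95]).round(4))
        cs=cv2.findContours((l==i).astype(np.uint8),cv2.RETR_EXTERNAL,cv2.CHAIN_APPROX_NONE)[0]
        b=cv2.boxPoints(cv2.minAreaRect(max(cs,key=len))); print(onplane(h,b,0.009).round(4).tolist())
E
```

```text
top mat z [0.00037338 0.00370848 0.00704839] [ 0.30054419 -0.48139099 -0.0049608 ] [0.82062823 0.48013835 0.04238224]
[334 139  21  23 286] [344.  150.4] [ 0.711 -0.015  0.009] [0.0049 0.0088 0.0145]
[[0.699, 0.0084, 0.009], [0.7362, -0.0107, 0.009], [0.7213, -0.0396, 0.009], [0.6841, -0.0204, 0.009]]
[415 153  19  18 264] [424.1 162.1] [ 0.68  -0.186  0.037] [0.0094 0.0371 0.0407]
[[0.6815, -0.1658, 0.009], [0.7104, -0.1958, 0.009], [0.6846, -0.2209, 0.009], [0.6558, -0.1908, 0.009]]
[ 338  183   78   38 2029] [376.1 201.7] [ 0.595 -0.082  0.013] [0.0052 0.013  0.0474]
[[0.5815, 0.0018, 0.009], [0.6404, -0.0089, 0.009], [0.6111, -0.1759, 0.009], [0.552, -0.1646, 0.009]]
[296 185  19  18 252] [305.  193.9] [0.612 0.071 0.039] [0.0066 0.0393 0.0428]
[[0.6152, 0.0973, 0.009], [0.6413, 0.0709, 0.009], [0.6147, 0.045, 0.009], [0.5888, 0.0714, 0.009]]
[ 465  219   28   70 1031] [477.7 248.7] [ 0.496 -0.303  0.022] [0.0115 0.0218 0.0259]
[[0.4108, -0.2652, 0.009], [0.5584, -0.3028, 0.009], [0.5481, -0.3478, 0.009], [0.4, -0.3098, 0.009]]
[ 340  224   50   42 1731] [364.4 244.7] [ 0.503 -0.
[... 1605 characters left out ...]
6.2] [ 0.501 -0.057  0.008] [0.004  0.0083 0.0117]
[[0.5497, -0.0141, 0.009], [0.5342, -0.1453, 0.009], [0.4515, -0.099, 0.009], [0.4709, 0.0232, 0.009]]
[291 206  18  21 294] [299.6 216.2] [0.608 0.078 0.031] [0.0045 0.0311 0.04  ]
[[0.655, 0.0487, 0.009], [0.6216, 0.0259, 0.009], [0.5846, 0.0777, 0.009], [0.6167, 0.0996, 0.009]]
[454 214  16  26 221] [463.9 230.7] [ 0.29  -0.115 -0.   ] [-0.0028 -0.0004  0.0025]
[[0.3262, -0.1444, 0.009], [0.2978, -0.1638, 0.009], [0.269, -0.092, 0.009], [0.2961, -0.0734, 0.009]]
[270 222  26  18 116] [281.9 232.9] [0.612 0.135 0.02 ] [0.002  0.0197 0.0277]
[[0.6594, 0.1373, 0.009], [0.6641, 0.1171, 0.009], [0.5865, 0.1228, 0.009], [0.5829, 0.1422, 0.009]]
```

```bash
ls pics
```

```text
side0.png
sidez.png
top0.png
topz.png
```

View pics/topz.png

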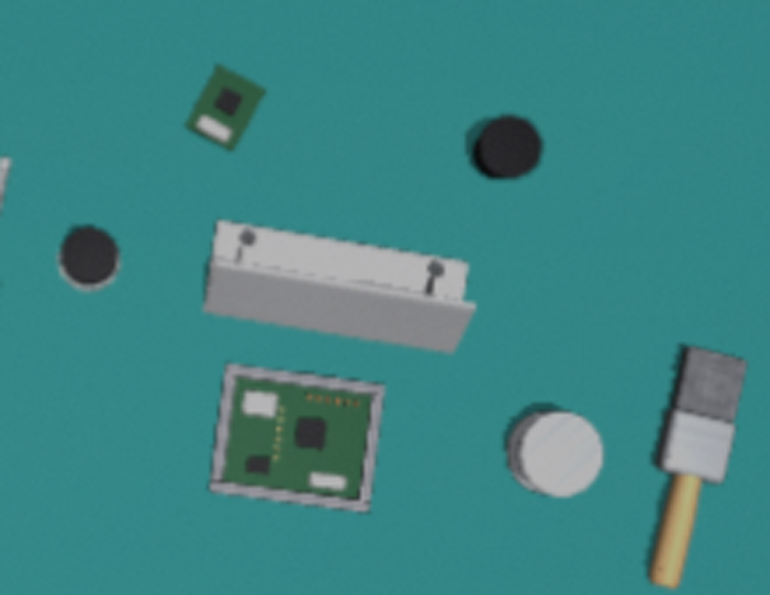

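View pics/sidez.png

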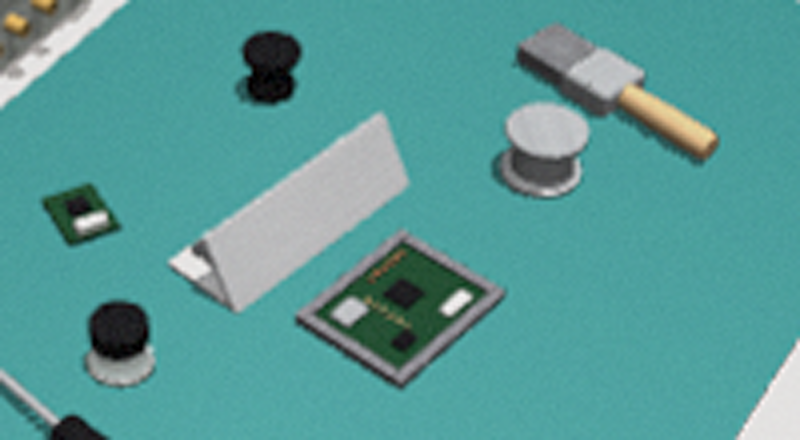

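```bash
python3 - <<'E'
from cam import *
f=pickle.load(open("top.pkl","rb"));g=pickle.load(open("side.pkl","rb"))
T=lambda a:(np.array(a)+.5)/3.5-.5+[280,120]
S=lambda a:(np.array(a)+.5)/4-.5+[270,130]
def show(n,P): print(n,P.round(4).tolist(), "len",np.linalg.norm(P[0]-P[1]).round(4),"dir",np.arctan2(*(P[0]-P[1])[[1,0]]).round(4)-np.pi/2)
show("foot top",onplane(f,T([(205,312),(455,352)]),.003))
show("edge top",onplane(f,T([(211,262),(474,305)]),.048))
show("foot side",onplane(g,S([(238,311),(409,184)]),.003))
show("edge side",onplane(g,S([(206,243),(381,113)]),.048))
for n,h in(("top",f),("side",g)):
    hsv=cv2.cvtColor(h["image"],cv2.COLOR_RGB2HSV)
    teal=(cv2.inRange(hsv,(80,100,60),(95,255,255))>0)
    P,uv=cloud(h,~teal&(h["range_z"]>0))
    # slope points
    dz=.0007 if n=="top" else -.0007
    m=(abs(P[:,0]-.57)<.05)&(P[:,1]>-.16)&(P[:,1]<-.0)&(P[:,2]>.012)&(P[:,2]<.042)&(P[:,0]<.60)
    Q=P[m]; 
    for _ in range(4):
        A=np.c_[Q[:,1:],np.ones(len(Q))];c=np.linalg.lstsq(A,Q[:,0],rcond=None)[0]; r=Q[:,0]-A@c; Q=Q[abs(r)<.004]
    print(n,"slope x = a y+b z+c",c,len(Q),"yaw",-np.arctan(-c[0]) ,"tilt",np.degrees(np.arctan2(np.hypot(1,c[0]),c[1])), "foot at y=-.075:",c@[-.075,.003,1])
c=T([(230,364),(384,384),(368,511),(211,491)]); P=onplane(f,c,.011)
print("carrier",P.round(4).tolist(),[np.linalg.norm(P[i]-P[(i+1)%4]).round(4) for i in range(4)],P.mean(0),np.linalg.norm(P[0]-P[2]))
c=S([(404,230),(505,292),(402,374),(297,318)]); P=onplane(g,c,.011)
print("carrier",P.round(4).tolist(),[np.linalg.norm(P[i]-P[(i+1)%4]).round(4) for i in range(4)],P.mean(0))
E
```

```text
foot top [[0.5823, -0.0013, 0.003], [0.5554, -0.1587, 0.003]] len 0.1597 dir -0.16899632679489662
edge top [[0.6101, -0.002, 0.048], [0.5825, -0.1612, 0.048]] len 0.1615 dir -0.1712963267948966
foot side [[0.5807, -0.0035, 0.003], [0.553, -0.1589, 0.003]] len 0.1578 dir -0.1760963267948965
edge side [[0.6031, -0.0025, 0.048], [0.5788, -0.1613, 0.048]] len 0.1607 dir -0.15219632679489647
top slope x = a y+b z+c [0.14985417 0.7972165  0.57150695] 198 yaw 0.1487473262339154 tilt 51.7472864056961 foot at y=-.075: 0.5626595373792393
side slope x = a y+b z+c [0.17747802 0.59507894 0.57804086] 643 yaw 0.17564903540636842 tilt 59.6329962031019 foot at y=-.075: 0.5665152482555031
carrier [[0.5494, -0.0158, 0.011], [0.5358, -0.1118, 0.011], [0.4572, -0.1004, 0.011], [0.471, -0.0029, 0.011]] [np.float64(0.097), np.float64(0.0795), np.float64(0.0985), np.float64(0.0795)] [ 0.50334693 -0.05773317  0.011     ] 0.12512024838388514
carrier [[0.5305, -0.1125, 0.011], [0.454, -0.0997, 0.011], [0.4714, -0.0083, 0.011], [0.5446, -0.0119, 0.011]] [np.float64(0.0776), np.float64(0.0931), np.float64(0.0733), np.float64(0.1016)] [ 0.50012479 -0.05808551  0.011     ]
```

```bash
cat > hl.py <<'E'
from cam import *
from plant import robot
FX,FY,PSI=0.5675,-0.0808,-0.17
ex=np.array([np.cos(PSI),np.sin(PSI)]);ey=np.array([-ex[1],ex[0]])
def W(x,y,z): # stop frame xy, height over mat -> world
    p=np.array([FX,FY])+x*ex+y*ey; return [p[0],p[1],z+.003]
def Sf(p):
    p=np.asarray(p);d=p[...,:2]-[FX,FY]; return np.stack([d@ex,d@ey,p[...,2]-.003],-1)
ORI=[np.pi,0,-np.pi/2+PSI]
def st(l=""):
    s=robot.sense();print(l,"t %.2f"%s["t"],Sf(s["tcp_pos"]).round(4),"F",s["wrist_force"].round(2),"op %.2f"%s["opening"]);return s
def pic(n):
    for c,(a,b,d,e) in(("top",(150,300,290,480)),("side",(120,250,270,460))):
        f=robot.grab_frame(c);pickle.dump(f,open(f"{n}_{c}.pkl","wb"))
        cv2.imwrite(f"pics/{n}_{c}.png",cv2.resize(f["image"][a:b,d:e,::-1],None,fx=4,fy=4,interpolation=cv2.INTER_CUBIC))
E
python3 - <<'E'
from hl import *
print(Sf(np.array([.5025,-.058,.011])))
Y=0.0118
for yaw in(ORI[2],ORI[2]+np.pi):
  for p in(W(-.135,Y,.15),W(-.135,Y,.012),W(-.018,Y,.012),W(-.018,Y,.2),W(.075,Y,.2),W(.075,Y,.07),W(-.01,Y,.07)):
    q=robot.inverse_kinematics(p,[np.pi,0,yaw]);print(yaw,np.round(p,3),None if q is None else np.round(q,2))
E
```

```text
[-0.06792037  0.01147448  0.008     ]
-1.7407963267948965 [ 0.436 -0.046  0.153] [ 0.39  0.23 -0.43  2.15  0.13  0.79 -1.87]
-1.7407963267948965 [ 0.436 -0.046  0.015] [ 0.2   0.47 -0.23  2.25  0.24  0.45 -1.96]
-1.7407963267948965 [ 0.552 -0.066  0.015] [ 0.17  0.58 -0.16  1.99  0.16  0.58 -1.84]
-1.7407963267948965 [ 0.552 -0.066  0.203] [ 0.31  0.34 -0.34  1.85  0.13  0.98 -1.82]
-1.7407963267948965 [ 0.643 -0.082  0.203] [ 0.24  0.47 -0.25  1.63  0.13  1.05 -1.79]
-1.7407963267948965 [ 0.643 -0.082  0.073] [ 0.18  0.61 -0.17  1.74  0.13  0.81 -1.79]
-1.7407963267948965 [ 0.56  -0.067  0.073] [ 0.22  0.51 -0.22  1.94  0.16  0.71 -1.84]
1.4007963267948966 [ 0.436 -0.046  0.153] [ 0.77  0.32 -0.88  2.13  0.33  0.84  1.09]
1.4007963267948966 [ 0.436 -0.046  0.015] [ 0.48  0.52 -0.57  2.23  0.57  0.53  0.87]
1.4007963267948966 [ 0.552 -0.066  0.015] [ 0.53  0.67 -0.65  1.97  0.62  0.71  0.9 ]
1.4007963267948966 [ 0.552 -0.066  0.203] [ 0.65  0.42 -0.78  1.83  0.34  1.03  1.13]
1.4007963267948966 [ 0.643 -0.082  0.203] [ 0.57  0.57 -0.75  1.61  0.42  1.13  1.12]
1.4007963267948966 [ 0.643 -0.082  0.073] [ 0.55  0.72 -0.72  1.71  0.58  0.93  1.  ]
1.4007963267948966 [ 0.56  -0.067  0.073] [ 0.56  0.6  -0.7   1.92  0.52  0.81  0.98]
```

```bash
python3 - <<'E'
from hl import *
Y=0.0115
robot.goto(W(-.135,Y,.12),ORI);st("above")
robot.grip(0.35);st("grip")
robot.move_straight(W(-.135,Y,.03),vel=.1);st("low")
print(robot.move_straight(W(-.135,Y,.004),vel=.02,contact_N=3));st("touch")
pic("a")
E
```

```text
above t 2.35 [-0.1345  0.0109  0.1201] F [-0.8  -0.28  0.17] op 1.00
grip t 2.92 [-0.135   0.0115  0.12  ] F [-1.65  0.31 -0.08] op 0.35
low t 3.98 [-0.1346  0.0116  0.0304] F [-0.58  0.5  -0.69] op 0.35
True
touch t 4.90 [-0.135   0.0115  0.0106] F [-0.51 -1.    7.26] op 0.35
```

View pics/a_side.png

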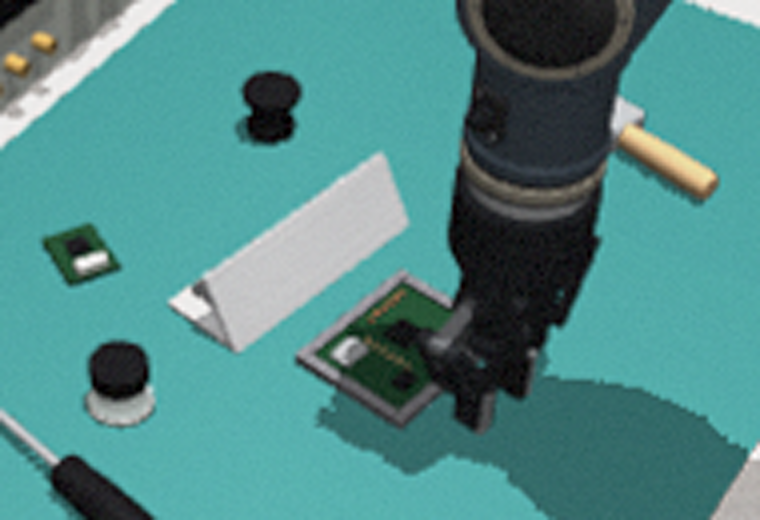

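View pics/a_top.png

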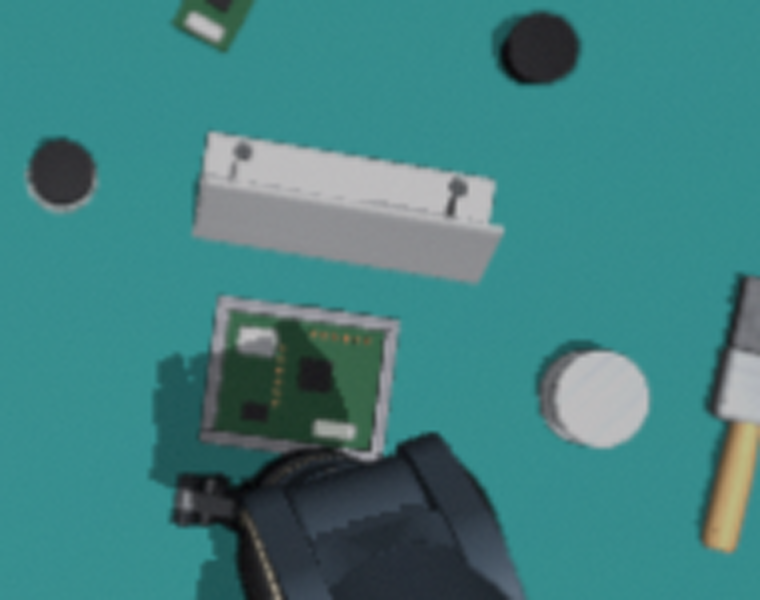

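The side view shows the fingertips on the mat just behind the carrier's near edge at about (470,420), with the path to the stop clear. Next is a gentle push.

```bash
python3 - <<'E'
from hl import *
Y=0.0115
robot.move_straight(W(-.135,Y,.0120),vel=.03);st("lift")
for x in(-.10,-.075,-.055):
    c=robot.move_straight(W(x,Y,.0120),vel=.045,contact_N=10);st(f"{c}")
    if c: break
pic("b")
E
```

```text
lift t 5.25 [-0.135   0.0115  0.0119] F [-0.78 -0.74  0.12] op 0.35
False t 6.17 [-0.1002  0.0115  0.012 ] F [-0.04 -0.58 -0.21] op 0.35
False t 6.88 [-0.0742  0.0116  0.0121] F [ 0.41  0.45 -0.77] op 0.35
False t 7.47 [-0.0547  0.0115  0.012 ] F [-0.41 -0.33 -0.73] op 0.35
```

View pics/b_side.png

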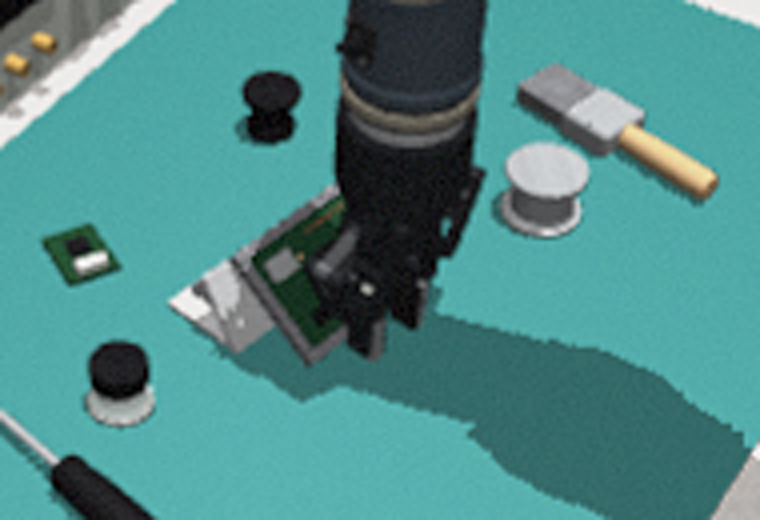

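View pics/b_top.png

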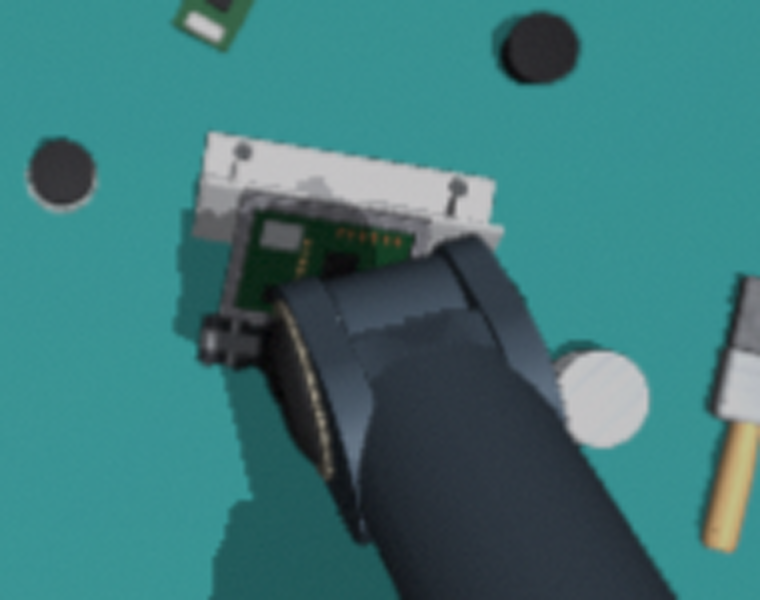

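The board is riding up the slope squarely: its lower-left corner is at (310,362) and its upper left at (240,262) in the side crop. I'll check how far the near edge is ahead of the TCP.

```bash
python3 - <<'E'
from hl import *
f=pickle.load(open("b_side.pkl","rb"))
S=lambda a:(np.array(a)+.5)/4-.5+[270,120]
print(Sf(onplane(f,S([(310,362)]),.0045)).round(4),Sf(onplane(f,S([(310,362)]),.009)).round(4))
for x in(-.038,-.028,-.0215):
    c=robot.move_straight(W(x,.0115,.0120),vel=.035,contact_N=10);st(f"{c}")
    if c: break
pic("c")
E
```

```text
[[-0.0379  0.0564  0.0015]] [[-0.0407  0.0597  0.006 ]]
False t 8.21 [-0.0379  0.0115  0.012 ] F [-0.65  0.76 -0.33] op 0.35
False t 8.64 [-0.0276  0.0115  0.012 ] F [ 0.4  -0.02  0.47] op 0.35
False t 8.97 [-0.0211  0.0115  0.012 ] F [-0.83  0.41 -0.04] op 0.35
```

View pics/c_side.png

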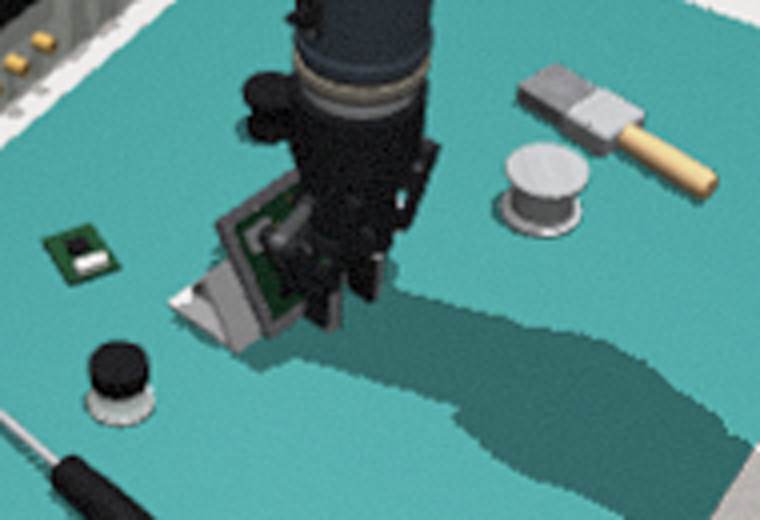

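View pics/c_top.png

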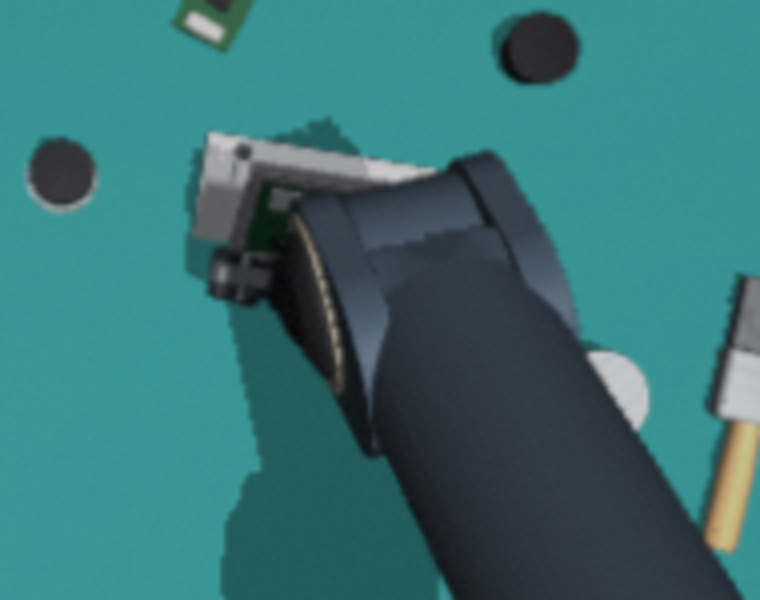

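```bash
python3 - <<'E'
from hl import *
f=pickle.load(open("c_side.pkl","rb"))
S=lambda a:(np.array(a)+.5)/4-.5+[270,120]
print(Sf(onplane(f,S([(265,338)]),.005)).round(4),"foot ends",Sf(onplane(f,S([(238,351),(409,224)]),.003)).round(4))
for h in (.066,.070): print(Sf(onplane(f,S([(218,222)]),h+.003)).round(4))
E
```

```text
[[-0.0056  0.0607  0.002 ]] foot ends [[-0.0001  0.0784  0.    ]
 [-0.001  -0.0794  0.    ]]
[[0.0375 0.0569 0.066 ]]
[[0.0345 0.0601 0.07  ]]
```

```bash
python3 - <<'E'
from hl import *
print(robot.move_straight(W(-.0195,.0115,.0120),vel=.02,contact_N=8));st()
robot.sleep(.2)
robot.move_straight(W(-.05,.0115,.0125),vel=.03);st("back")
robot.move_straight(W(-.10,.0115,.05),vel=.15)
robot.move_straight(W(-.10,.0115,.19),vel=.2)
robot.goto(W(-.10,-.25,.21),ORI);st("aside")
pic("d")
E
```

```text
False
 t 9.32 [-0.0194  0.0115  0.012 ] F [-0.33 -0.41  0.94] op 0.35
back t 10.69 [-0.0497  0.0115  0.0125] F [-0.43 -0.04 -0.02] op 0.35
aside t 13.13 [-0.0998 -0.2481  0.2093] F [-0.33  0.16 -0.62] op 0.35
```

View pics/d_side.png

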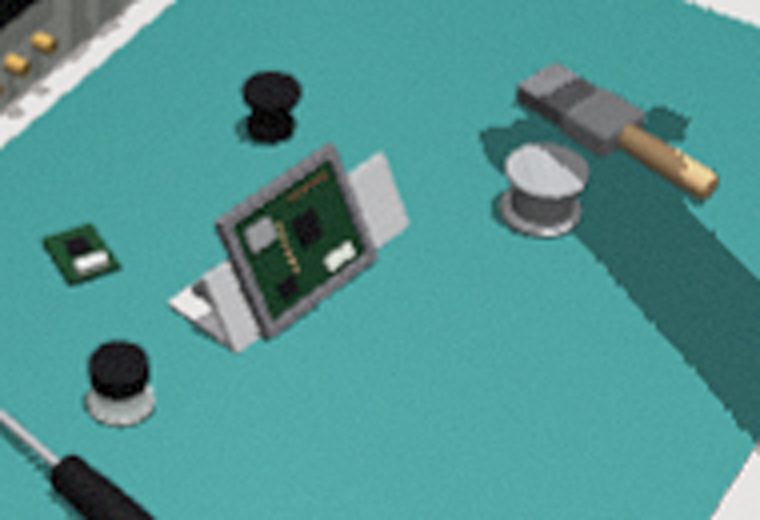

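View pics/d_top.png

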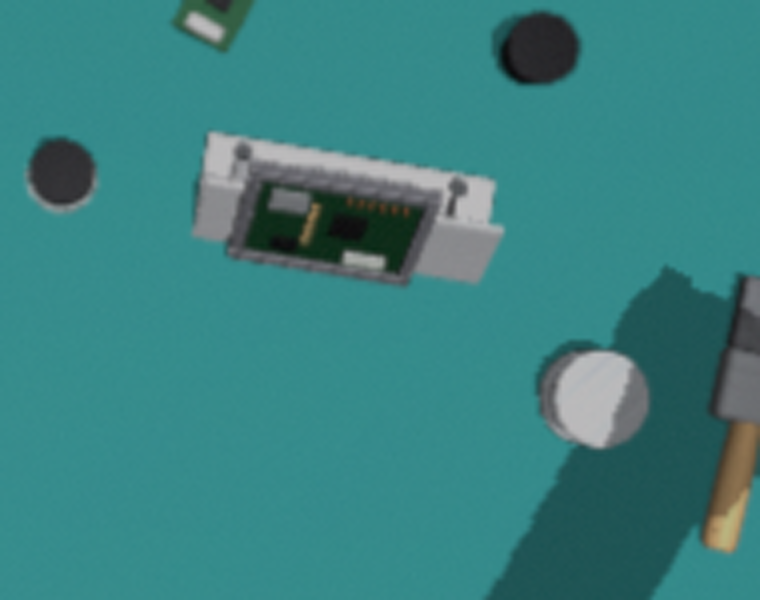

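The frame stands leaning on the stop with no contact from the robot. In the top crop its upper edge runs (254,162)–(441,190) and its lower edge (228,256)–(408,284). I'll measure it, then reach over from behind.

```bash
python3 - <<'E'
from hl import *
f=pickle.load(open("d_top.pkl","rb"))
T=lambda a:(np.array(a)+.5)/4-.5+[290,150]
P=Sf(onplane(f,T([(254,162),(441,190)]),.071));print("upper",P.round(4).tolist())
Q=Sf(onplane(f,T([(228,256),(408,284)]),.007));print("lower",Q.round(4).tolist())
h=pickle.load(open("d_side.pkl","rb"));C,_=cloud(h);C=Sf(C);m=(abs(C[:,1]-.0115)<.05)&(C[:,0]>-.02)&(C[:,0]<.06)&(C[:,2]>.01)
c=C[m];print("max h",np.percentile(c[:,2],99.5)); a=np.polyfit(c[:,2],c[:,0],1);print("angle",np.degrees(np.arctan2(1,a[0])))
Y=float((P[:,1].mean()+Q[:,1].mean())/2);print(Y)
for p in(W(-.02,-.2,.21),W(.085,Y,.19),W(.085,Y,.071),W(-.015,Y,.071)): print(np.round(robot.inverse_kinematics(p,ORI),2))
E
```

```text
upper [[0.0398, 0.0608, 0.068], [0.041, -0.0373, 0.068]]
lower [[-0.0067, 0.0613, 0.004], [-0.0061, -0.0387, 0.004]]
max h 0.07237799981891253
angle 58.944438230321396
0.011508740315646556
[ 0.65  0.36 -0.3   1.78  0.12  1.02 -1.44]
[ 0.33  0.51 -0.38  1.61  0.21  1.06 -1.85]
[ 0.31  0.64 -0.35  1.7   0.28  0.85 -1.9 ]
[ 0.31  0.51 -0.34  1.95  0.25  0.73 -1.92]
```

```bash
python3 - <<'E'
from hl import *
Y=.0115
robot.goto(W(.09,-.2,.21),ORI)
robot.goto(W(.085,Y,.19),ORI);st("behind, above")
robot.move_straight(W(.085,Y,.071),vel=.12);st("behind")
print(robot.move_straight(W(.052,Y,.071),vel=.05,contact_N=6))
print(robot.move_straight(W(.022,Y,.071),vel=.04,contact_N=6));st("pushing")
pic("e")
E
```

```text
behind, above t 14.90 [0.0852 0.0082 0.1904] F [-0.08 -0.19  0.05] op 0.35
behind t 16.04 [0.0857 0.0116 0.0719] F [0.31 0.65 0.48] op 0.35
False
False
pushing t 17.75 [0.0223 0.0115 0.0711] F [-0.48 -0.19  0.84] op 0.35
```

View pics/e_side.png

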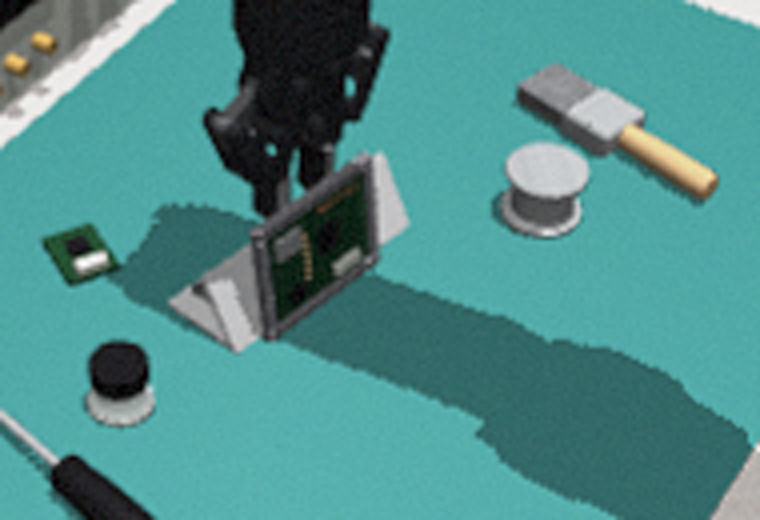

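The board is nearly upright, with its lower corner still at (270,338) and the fingertips pushing behind its top edge at (290,200). I'll keep pushing past the tipping point.

```bash
python3 - <<'E'
from hl import *
Y=.0115
print(robot.move_straight(W(-.010,Y,.071),vel=.04,contact_N=6));st("pushed")
robot.sleep(.3)
pic("f")
E
```

```text
False
pushed t 18.80 [-0.0097  0.0115  0.0711] F [-0.33 -0.65  0.22] op 0.34
```

View pics/f_side.png

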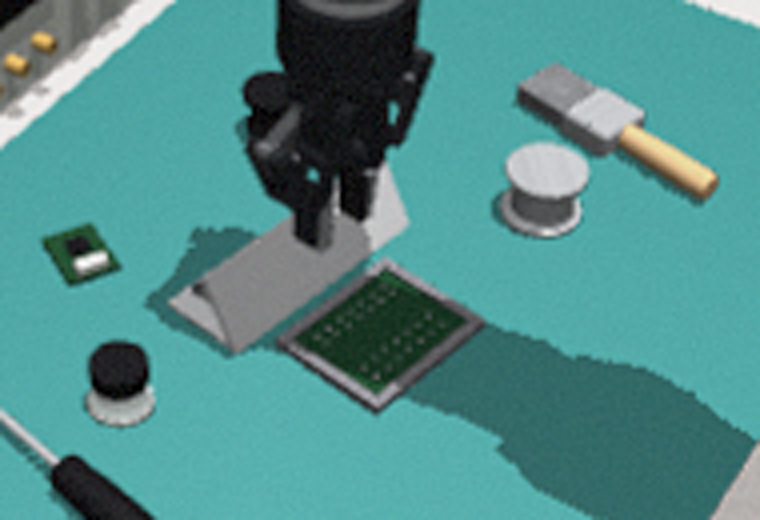

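The board has tipped over and shows its solder side. Now I'll retreat and verify.

```bash
python3 - <<'E'
from hl import *
robot.move_straight(W(-.010,.0115,.21),vel=.15)
robot.goto(W(-.05,-.30,.22),ORI);robot.sleep(.5);st("clear")
pic("g")
for c,a in(("top","g_top.pkl"),("side","g_side.pkl")):
    f=pickle.load(open(a,"rb"));h=f; o=pickle.load(open(c+".pkl","rb"))
    hsv=cv2.cvtColor(h["image"],cv2.COLOR_RGB2HSV)
    C,_=cloud(h);S=Sf(C);m=(abs(S[:,1]-.0115)<.045)&(S[:,0]>-.08)&(S[:,0]<-.02)
    A=np.c_[S[m][:,:2],np.ones(m.sum())];k=np.linalg.lstsq(A,S[m][:,2],rcond=None)[0]
    print(c,"board h over mat med",np.median(S[m][:,2]).round(4),"slopes",k[:2].round(3))
    for n,hh in(("old",o),("new",h)):
        hsv=cv2.cvtColor(hh["image"],cv2.COLOR_RGB2HSV);nt=(cv2.inRange(hsv,(80,100,25),(95,255,255))==0).astype(np.uint8)
        kk,l,s,ce=cv2.connectedComponentsWithStats(nt)
        print(n,[ce[i].round(1).tolist() for i in range(1,kk) if 100<s[i,4]<2500 and 180<ce[i][0]<500 and 120<ce[i][1]<300])
E
```

```text
clear t 21.98 [-0.0499 -0.2998  0.22  ] F [0.48 0.05 0.08] op 0.35
top board h over mat med 0.0059 slopes [ 0.001 -0.009]
old [[344.0, 150.4], [424.6, 161.8], [272.4, 205.8], [376.1, 201.7], [305.0, 193.9], [477.8, 248.8], [364.4, 244.7], [438.3, 249.0], [227.9, 280.5]]
new [[344.0, 150.4], [424.6, 161.8], [272.4, 205.9], [376.1, 201.7], [305.0, 193.9], [365.7, 237.6], [477.8, 248.6], [438.4, 249.0], [227.8, 280.5]]
side board h over mat med 0.0044 slopes [ 0.011 -0.   ]
old [[422.3, 151.3], [337.3, 145.8], [405.4, 166.8], [343.6, 183.8], [289.6, 183.0], [369.6, 206.2], [299.5, 216.2], [291.9, 242.6]]
new [[422.2, 151.2], [337.3, 145.8], [405.5, 166.7], [343.6, 183.8], [289.7, 183.0], [364.6, 202.8], [299.5, 216.2], [291.9, 242.6]]
```

View pics/g_top.png

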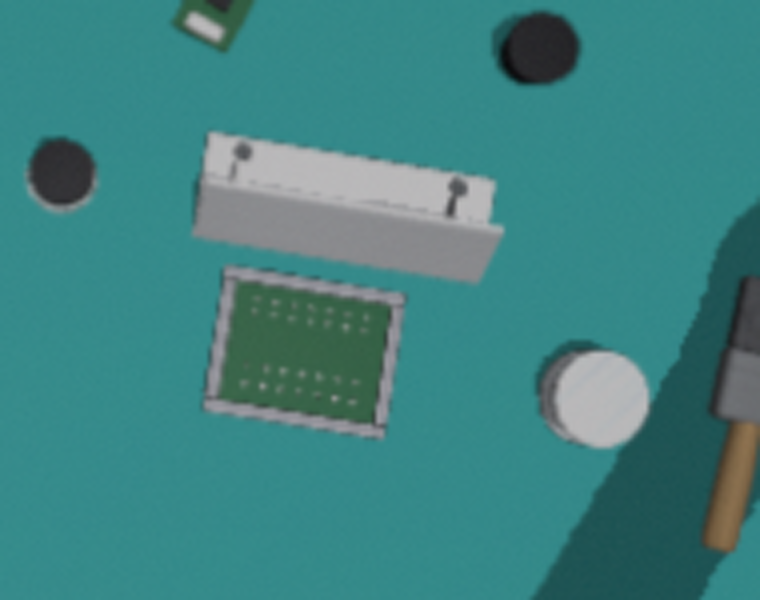

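View pics/g_side.png

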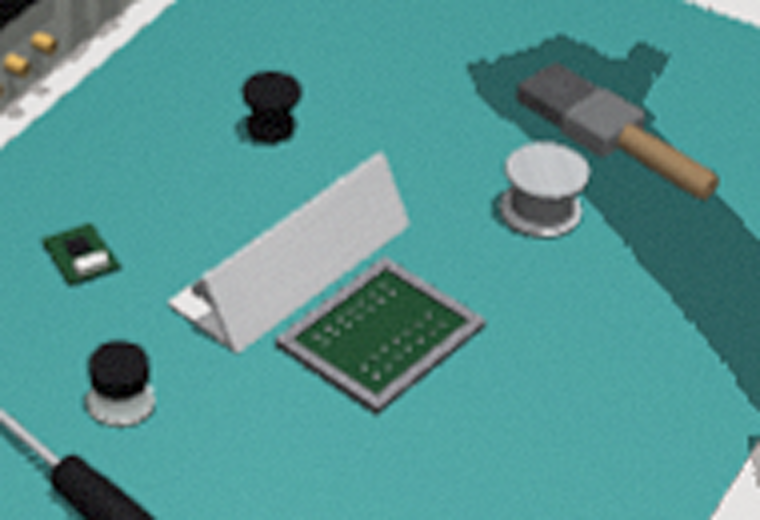

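The frame lies flat with its solder side up in front of the stop, at (303,352) in the top crop. The bystanders' centroids haven't shifted, so I'm handing the job in.

```bash
python3 -c "
from plant import robot
robot.close_job()"
```

```text
the job is handed in; nothing more can be done
```

The circuit board is turned over and lies flat, solder side up, on the mat in front of the stop. I handed the job in at about 22 s of the 48 s allowed; no verdict was reported.

**What I did:**
- **Push:** With the fingertips I pushed the frame along the mat until it rode up the slope. The wrist force stayed at noise level, about 1 N.
- **Rest:** I backed off and it stood leaning on the stop by itself at about 59°. It stayed there, untouched, for several seconds.
- **Tip:** I reached over from behind the stop and pushed the upper edge back at about 0.04 m/s until it tipped over.

**Last checks:**
- **Flatness:** The tilt was 0.01 or less in both camera views. The depth readings put the board surface 4–6 mm above the mat, not the frame's full 8 mm. I put that down to the board sitting recessed in its frame plus depth error of a few millimetres.
- **Other objects:** The spool, jar, loupe, small board, brush, both stops and the driver were within 0.2 pixels of where they started. The driver and the purple stop were tracked in one view only.
- **Disagreement:** At the start, the top camera's depth gave the stop's slope as 52° against the stated 60°. The side camera gave 59.6° and the picture edges agreed with it, so I used those.

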